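# Gauge the filling depth of a pellet die and lock the reading

## Task

Measure how deep the bore of the round steel die table is: pick up the depth gauge and stand it gently and flat on the table with its probe over the middle of the bore. Then run the probe gently down by its knob until it touches the punch face at the bottom, press the orange clamp lever fully down so that the reading is locked there, let go of everything, and leave the other things on the bench where they are.

Things in the scene. Friction and masses are not known exactly. Their poses are not given: they have to be found in the camera images.
- die_table: round steel die table, diameter 170 mm, 52 mm tall, fixed to the bench: flat bright top plate, blue waist, a plain vertical bore of 44 mm diameter down its middle. Origin: centre of its underside, on the bench; z up
- bore_mouth (a point): centre of the bore in the plane of the die table's flat top, 52 mm above the bench; z up
- punch_face (a point): centre of the flat brass punch face (diameter 43 mm) that closes the bore, 12 to 30 mm below the table's top; it does not move in a run; z up
- gauge: loose depth gauge, about 0.9 kg. Origin: on the probe's axis in the plane of the base's underside; z up, x from the probe towards the column. Steel base 114 x 60 x 14 mm, x = -64 to +50 mm, y = -30 to +30 mm, with a 28 x 20 mm window round the probe. Its centre of mass lies near x = +4 mm
- column_top (a point): top centre of the gauge's upright aluminium column, 14 mm (gauge x) by 16 mm (gauge y) with a scale on both flanks; 30 mm along x from the probe's axis, 112 mm above the base's underside. Carry the gauge by the column's top 25 mm, gripped across gauge y (16 mm)
- probe (a joint): slide of the black carriage with probe and knob on the column, m: 0 up, growing downwards to 0.042; starts at 0 to 0.005. At 0 the tip is 8 mm above the base's underside, the carriage (28 mm wide in y) spans 60 to 84 mm and the knob's top is 130 mm above it. Friction of about 2.6 N holds it where it is left (0.16 kg)
- probe_tip (a point): foot of the 10 mm thick vertical steel probe, on the gauge's z axis
- knob (a point): middle of the knurled aluminium knob (diameter 20 mm, 20 mm tall, its top 10 mm above this point) above the probe, on its axis, 112 mm above the tip. Grip or press it to slide the probe; the column's near face is 23 mm from its axis and stands up to 31 mm above this point when the probe is low
- lock (a joint): orange cam lever on the carriage, forked astride the knob stem, rad: 0 open (sloping up by 0.6 rad towards gauge -x), 0.6 fully down (level); starts at 0 to 0.1, stays where left. Its axis lies along gauge y at x = +14.5 mm, 64 mm above the probe tip. Easy at first, then its cam clamps the slide: about 4 N down on the pad; over 15 N there can rock the gauge
- lever_pad (a point): middle of the upper face of the lever's ribbed orange pad (20 mm along the lever, 34 mm wide, 6 mm thick), 44.5 mm from the lever's axis, in front of the knob (x = -20 mm open, -30 mm down); press it down from above
- salt_jar: white jar with blue cap, 64 mm diameter, 110 mm tall, bystander; origin under its centre
- calculator: pocket calculator 150 x 78 x 16 mm, bystander; origin under its centre
- amber_bottle: small amber bottle with black cap, 48 mm diameter, 100 mm tall, bystander; origin under its centre

How it is judged:
On the way, in this order (a step that is already met when the one before it is completed fails the run):
1. the gauge stands flat on the die table with its probe over the bore, the clamp still open (horizontal distance between probe_tip and bore_mouth below 0.014 m and z of gauge in the frame of bore_mouth between -0.0025 and 0.0025 m and angle between gauge's own z axis and vertical below 0.03 rad and value of joint lock below 0.25 rad), for 0.2 s.
2. the probe touches the punch face while the gauge stands on the table and the clamp is still open (all of step 1 and contact force between gauge and punch above 0.3 N), for 0.1 s.
At the end, for the whole second after the job is handed in: The gauge stands at rest, flat on the die table (underside within 2.5 mm of its top, tilt under 0.03 rad), its probe within 14 mm of the bore's axis and its tip within 1.5 mm of the punch face, the clamp lever down (over 0.5 of 0.6 rad) (horizontal distance between probe_tip and bore_mouth below 0.014 m and z of gauge in the frame of bore_mouth between -0.0025 and 0.0025 m and angle between gauge's own z axis and vertical below 0.03 rad and z of probe_tip in the frame of punch_face between -0.002 and 0.0015 m and value of joint lock above 0.5 rad and linear speed of gauge below 0.02 m/s); the robot touches nothing.
It fails at once if the probe is driven into the punch face with more than 40 N (contact force between gauge and punch above 40 N).
It fails at once if the gauge is dropped or banged on the die table (more than 80 N) (contact force between gauge and die_table above 80 N).
It fails at once if the salt jar, calculator or amber bottle is moved by more than 30 mm (distance of any of salt_jar, calculator, amber_bottle from where it was at the start of the episode above 0.03 m).
It also fails if it takes over 54 s, if anything falls off the work surface, if the arm or the gripper's body presses on something with over 40 N, if the wrist force passes 120 N, or if a joint passes its speed limit or range.

## Robot

A 6-joint arm with a two-finger parallel gripper is mounted at the origin on a cart in front of the work surface, level with it; the furniture and walls round the work are solid. World frame = base frame: x ahead of the robot, y to its left, z up, the work surface at z = 0. Lengths are in m, angles in rad, forces in N, time in s.
With the tool pointing down it reaches from about 0.3 to 0.875 m from the base axis. Payload 6.4 kg.
Tool frame: the origin (TCP) lies between the finger pads; the fingertips stand 14 mm ahead of it and the grasp point (between the pads) lies 5 mm behind it; z points along the fingers, y is the direction in which the jaws open and shut (so a half turn about z gives the same grasp; the last joint's range is limited). The gripper opens to 88 mm and grips with 3 to 60 N. Pads are 18 mm wide; open, the fingers measure 123 mm over their backs; the gripper's body (75 mm by 187 mm) begins 45 mm behind the grasp point.
Start: joints at [-0.206, 0.181, 1.607, -0, 1.354, -0.206], TCP at [0.575, 0, 0.253] pointing down, gripper open.
Joint ranges: [-2.99, 2.99], [-0.89, 2.07], [0.3, 2.58], [-1.14, 4.28], [0, 2.63], [-3.12, 3.12]. Speed limits (rad/s): [2.57, 2.57, 3.01, 3.14, 3.14, 3.14].

## Interface

Orientations are given as a rotation vector (axis times angle).
In Python, from rig import monitor, imaging, job gives the robot as it stands.
- The arm moves only by the shell command python3 -m inch 'ROWS' [FORCE]. ROWS is JSON, a list of rows, each an object of numbers: "claw": the opening, from 0 (shut) to 1 (fully open); "x", "y", "z": the shift along the tool's x, y, z in cm; "rx", "ry", "rz": the turn, a rotation vector about the tool's x, y, z in degrees. In form: [{"claw": .., "x": .., "y": .., "z": .., "rx": .., "ry": .., "rz": ..}, ...]. A call has exactly 5 rows; each row is the pose to reach, as a shift and turn from the pose commanded when the call began, along the tool's axes at that moment; what a row does not reach only later rows make up. A row lasts 1/10 s, in which the tool goes at most 50 mm and 8.59 degrees, less where a joint would pass 70% of its speed; a pose out of reach is approached as far as the arm can. A call with a gripper value outside its range is refused whole. The fingers move at their own pace and stop on an object; FORCE is the grip in N (left out, the last holds). Time passes only in rows, so rows that repeat a pose let the fingers close, or fill a call up. It gives the time, the measured TCP pose, the force and the opening at its end, in the units of the state.
- monitor.state(): the state, without advancing time (a new reading comes with each control period).
- imaging.camera(name): name is "scene" or "side" or "wrist"; returns a dict with "frame" (384x512x3 uint8, blue, green, red), "vfov" (degrees; the focal length in pixels is half the picture's height over the tangent of half this angle, whatever the lens; pixels are square), "cx", "cy" (the principal point, pixels), "eye" and "orientation" of the camera in the world. Camera axes: x right, y down, z forward; pixel columns grow to the right and rows downward; lengths in m; the calibration is good to about 2 mm. A picture is of the moment at which its call begins. There is no depth.
- job.close_job(): hands the job in, once; it reports no verdict.
The state is a dict: "time_s": time; "joints": joint angles; "joint_velocities": joint speeds; "effort": joint torques, N m; "tool_pos": TCP position; "ee_rot": TCP orientation; "force": force on the tool from outside, world axes, zero at the start; "moment": the same for the moment, N m; "opening": finger opening in m.
Only numpy, scipy, OpenCV 4.12 (cv2) and the standard library are available. Lean on these libraries where they do the work, as an engineer would, in place of code of your own. Each camera call takes 0.05 s, during which the arm holds its last target.

## Working session

There is one attempt and no reset: what is moved stays moved. The work goes in short steps, Python scripts to look and compute and a shell command to move; the robot and the scene stay as the last step left them, time stands still between calls to the robot, and variables do not carry over. Pictures are saved under pics/ and viewed, and the job is handed in when it is done.

```bash
ls; mkdir -p pics; cat > h.py <<'E'
import numpy as np,cv2
from scipy.spatial.transform import Rotation as R
from rig import monitor, imaging, job
def cam(n,save=None):
    c=imaging.camera(n)
    if save: cv2.imwrite('pics/'+save+'.png',c['frame'])
    return c
def Rm(o):
    o=np.array(o,float)
    if o.shape==(3,3): return o
    return R.from_rotvec(o).as_matrix() if o.size==3 else R.from_quat(o).as_matrix()
def f(c): return 192/np.tan(np.radians(c['vfov'])/2)
def ray(c,u,v):
    d=np.array([(u-c['cx'])/f(c),(v-c['cy'])/f(c),1]); return Rm(c['orientation'])@d
def onz(c,u,v,z):
    d=ray(c,u,v); e=np.array(c['eye']); return e+d*(z-e[2])/d[2]
def proj(c,p):
    q=Rm(c['orientation']).T@(np.array(p)-np.array(c['eye'])); return c['cx']+f(c)*q[0]/q[2], c['cy']+f(c)*q[1]/q[2]
E
python3 - <<'E'
from h import *
for n in ['scene','side','wrist']:
    c=cam(n,n+'0'); print(n,{k:c[k] for k in c if k!='frame'})
print(monitor.state())
E
```

```text
pics
scene {'vfov': 49.49902395636617, 'cx': 254.68519630520134, 'cy': 191.18636946551717, 'eye': array([-0.06422203, -0.95686641,  0.80403928]), 'orientation': array([-2.05149599,  0.50501284, -0.296292  ])}
side {'vfov': 55.49116268788924, 'cx': 250.37286523135555, 'cy': 192.1882527487249, 'eye': array([0.3027931 , 1.05075709, 0.95653103]), 'orientation': array([-0.24522896,  2.77778978, -1.25767992])}
wrist {'vfov': 68.77318331136384, 'cx': 259.41261226308, 'cy': 190.17621517047826, 'eye': array([0.57527737, 0.06677096, 0.3830478 ]), 'orientation': array([ 2.87817837e+00,  7.30483424e-04, -1.55063364e-03])}
{'time_s': 0.15, 'joints': array([-2.06301498e-01,  1.81371532e-01,  1.60773148e+00, -7.53296618e-08,
        1.35376674e+00, -2.06300445e-01]), 'joint_velocities': array([ 3.47414402e-04, -2.50533414e-03, -4.22215279e-03, -1.17271164e-03,
       -4.04960793e-05,  4.35035961e-04]), 'effort': array([ 2.17843895e-03, -4.34232402e+01, -3.42173409e+01,  7.02767819e-02,
        3.56537139e-02, -6.69761539e-05]), 'tool_pos': array([5.74637415e-01, 9.25031159e-05, 2.52039071e-01]), 'ee_rot': array([-2.22068671e+00, -2.22068440e+00,  1.09757457e-03]), 'force': array([-0.67815785, -0.46631308, -0.49986549]), 'moment': array([-0.02207171, -0.03234081,  0.01611627]), 'opening': 0.0884951498610877}
```

View pics/scene0.png

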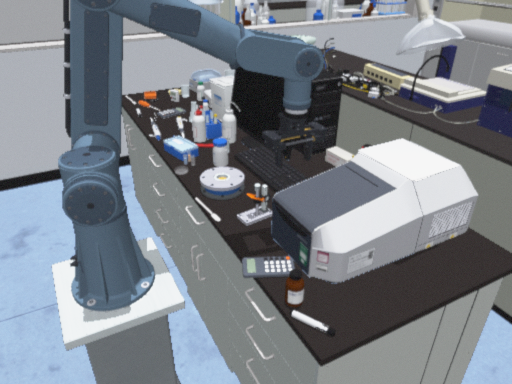

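View pics/side0.png

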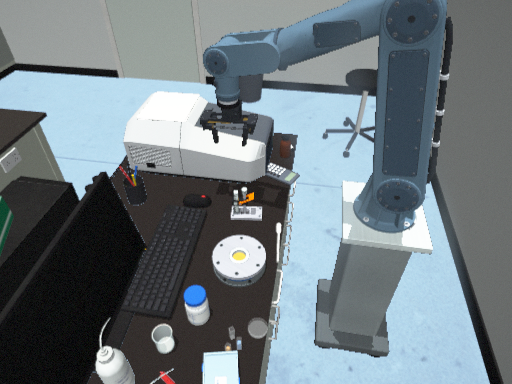

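View pics/wrist0.png

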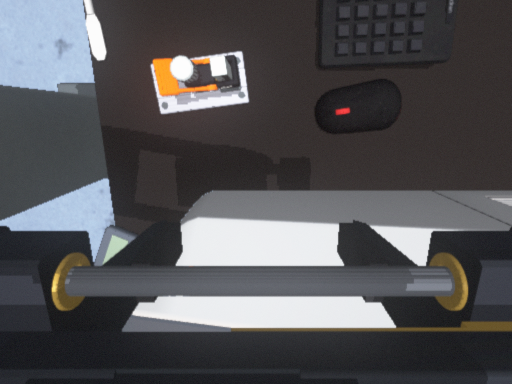

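```bash
python3 - <<'E'
from h import *
a=cv2.imread('pics/wrist0.png')[40:130,130:270]; a=cv2.resize(a,None,fx=5,fy=5,interpolation=cv2.INTER_CUBIC)
cv2.imwrite('pics/w0z.png',a)
b=cv2.imread('pics/side0.png'); 
s1=cv2.resize(b[180:290,200:310],None,fx=4,fy=4,interpolation=cv2.INTER_CUBIC)
s=cv2.imread('pics/scene0.png'); s2=cv2.resize(s[160:230,190:285],None,fx=4,fy=4,interpolation=cv2.INTER_CUBIC)
cv2.imwrite('pics/s1.png',s1);cv2.imwrite('pics/s2.png',s2)
E
```

```text
(no output)
```

View pics/w0z.png

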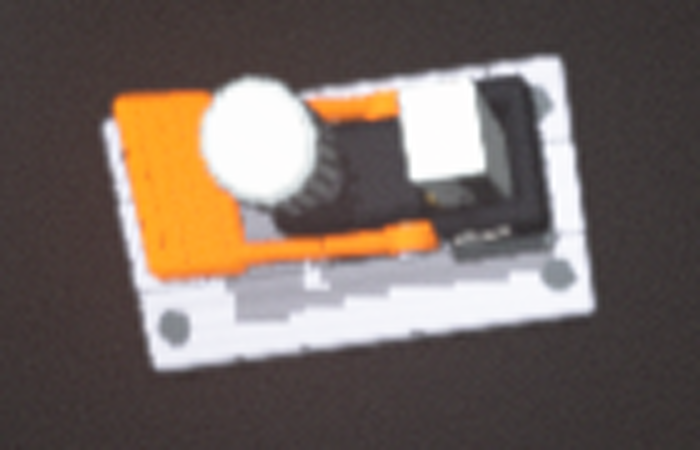

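View pics/s1.png

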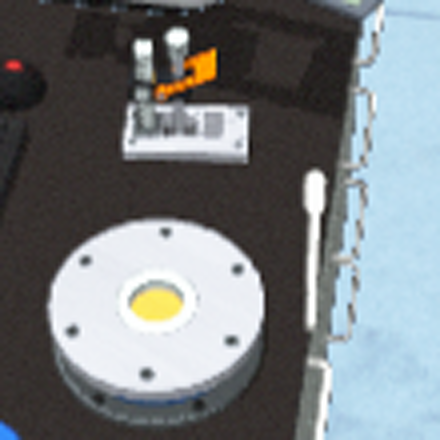

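View pics/s2.png

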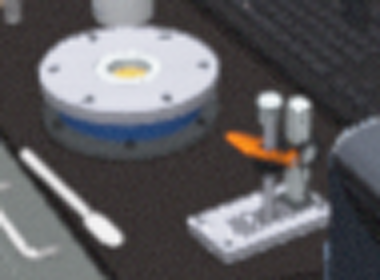

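```bash
python3 - <<'E'
from h import *
from scipy.optimize import least_squares
w=imaging.camera('wrist'); s=imaging.camera('side'); sc=imaging.camera('scene')
z=lambda x,y:(130+x/5-.4,40+y/5-.4)
ct=onz(w,*z(444,129),.112); kn=onz(w,*z(259,140),.128)
print('coltop',ct,'knob',kn, np.linalg.norm(ct-kn))
cs=[onz(w,*z(*p),.014) for p in [(562,57),(595,310),(155,370),(105,122)]]
cs=np.array(cs);print(cs); 
print([np.linalg.norm(cs[i]-cs[(i+1)%4]) for i in range(4)])
m=cs.mean(0); ax=(cs[0]+cs[1]-cs[2]-cs[3])[:2]; ax/=np.linalg.norm(ax); print('yaw',np.degrees(np.arctan2(ax[1],ax[0])),'probe',m[:2]+7e-3*ax,'col',m[:2]+37e-3*ax)
def ell(c,ctr,r=.085,zz=.052):
    t=np.linspace(0,2*np.pi,181); return np.array([proj(c,(ctr[0]+r*np.cos(a),ctr[1]+r*np.sin(a),zz)) for a in t])
def ext(e): return np.array([e[:,0].min(),e[:,0].max(),e[:,1].min()])
t1=np.array([200+48/4,200+266/4,180+217/4]); t2=np.array([190+39/4,190+219/4,160+25/4])
for c,t in((s,t1),(sc,t2)):
    r=least_squares(lambda p:ext(ell(c,p))-t,[.4,.2]); print(r.x,r.fun)
print('bore side',onz(s,200+157/4,180+302/4,.052),'scene',onz(sc,190+128/4,160+67/4,.052))
for p in (ct,kn): print(proj(s,p),proj(sc,p))
E
```

```text
coltop [0.53839512 0.1091312  0.112     ] knob [0.50931852 0.10490952 0.128     ] 0.033455514399204515
[[0.55402681 0.14045836 0.014     ]
 [0.56139894 0.08240521 0.014     ]
 [0.44951187 0.06782579 0.014     ]
 [0.44266687 0.1260001  0.014     ]]
[np.float64(0.058519363644544006), np.float64(0.11283295342617733), np.float64(0.05857562361476571), np.float64(0.112294593052723)]
yaw 7.410842183267858 probe [0.50884265 0.10507525] col [0.53859205 0.10894475]
[0.47696939 0.3352849 ] [ 0.21335849 -0.21306784  0.03372861]
[0.48306253 0.3380154 ] [ 0.13696137 -0.13798874  0.02952971]
bore side [0.47616732 0.33951767 0.052     ] scene [0.48068701 0.33567696 0.052     ]
(np.float64(234.64387163501576), np.float64(191.3506982178451)) (np.float64(264.32871210611273), np.float64(185.62297340064774))
(np.float64(242.87284439166442), np.float64(188.03847277216676)) (np.float64(257.3595237684288), np.float64(183.96474020997897))
```

```bash
python3 - <<'E'
from h import *
a=cv2.imread('pics/wrist0.png')[140:290,90:290]; b=cv2.imread('pics/scene0.png')[120:280,230:400];c=cv2.imread('pics/side0.png')[80:200,110:310]
g=[cv2.resize(i,(400,int(400*i.shape[0]/i.shape[1])),interpolation=cv2.INTER_CUBIC) for i in (a,b,c)]
cv2.imwrite('pics/p1.png',np.hstack([g[0],g[1][:300]])); cv2.imwrite('pics/p2.png',g[2])
w=imaging.camera('wrist'); s=imaging.camera('side'); sc=imaging.camera('scene')
def tri(A,B):
    (c1,u1),(c2,u2)=A,B
    d1,d2=ray(c1,*u1),ray(c2,*u2); e1,e2=np.array(c1['eye']),np.array(c2['eye'])
    t=np.linalg.lstsq(np.c_[d1,-d2],e2-e1,rcond=None)[0]; return e1+t[0]*d1,e2+t[1]*d2
print(tri((w,(209,191)),(sc,(275,196))))
for z in(.1,.15,.2): print(z,onz(w,209,191,z),onz(sc,275,196,z))
E
```

```text
(array([ 0.52860845, -0.00190734,  0.13219067]), array([0.51837375, 0.00442066, 0.13236983]))
0.1 [ 0.52260913 -0.01069909  0.1       ] [0.54645084 0.05074806 0.1       ]
0.15 [0.53192754 0.00295666 0.15      ] [ 0.50308161 -0.02081148  0.15      ]
0.2 [0.54124596 0.01661241 0.2       ] [ 0.45971238 -0.09237101  0.2       ]
```

View pics/p1.png

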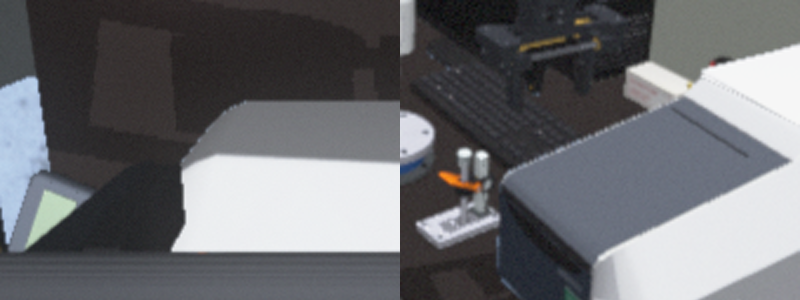

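View pics/p2.png

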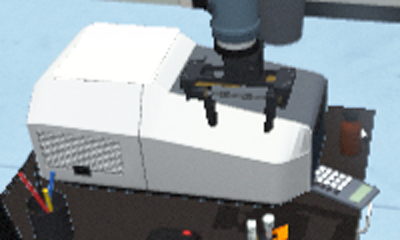

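```bash
python3 -m inch '[{"claw":1,"x":2.5,"y":-0.8,"z":0,"rz":8.5},{"claw":1,"x":5.5,"y":-1.8,"z":0.5,"rz":17},{"claw":1,"x":8.5,"y":-2.8,"z":1,"rz":25.5},{"claw":1,"x":10.9,"y":-3.6,"z":1.5,"rz":34},{"claw":1,"x":10.9,"y":-3.6,"z":2,"rz":42}]'
python3 -m inch '[{"claw":1,"rz":8.5},{"claw":1,"rz":17},{"claw":1,"rz":25.5},{"claw":1,"rz":34},{"claw":1,"rz":40.6}]'
python3 - <<'E'
from h import *
c=cam('wrist','w1'); s=monitor.state(); print(s['tool_pos'],R.from_rotvec(s['ee_rot']).as_matrix(),s['force'])
print(proj(c,(.5385,.109,.112)))
E
```

```text
[ 5.75009529e-01 -1.12572416e-05  2.52702169e-01] [[ 4.44295765e-05  9.99999999e-01 -2.27811916e-06]
 [ 9.99999999e-01 -4.44295725e-05  1.72920968e-06]
 [ 1.72910847e-06 -2.27819599e-06 -1.00000000e+00]] [ 0.77132249 -0.01630288 -0.6566868 ]
(np.float64(218.03394263644077), np.float64(65.53302344288481))schema error: expected keys claw, x, y, z, rx, ry, rz
schema error: expected keys claw, x, y, z, rx, ry, rz
```

View pics/w1.png

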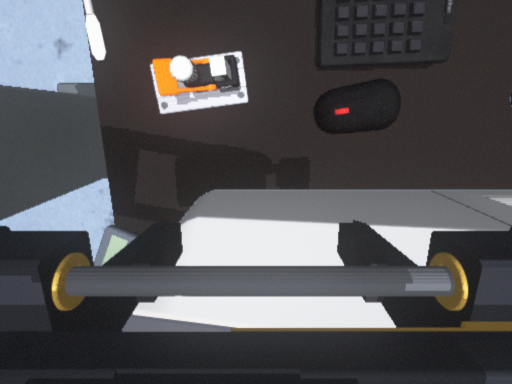

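The picture is unchanged from the first (column top at about 219,66): all keys are required, so the move was refused.

```bash
python3 -m inch '[{"claw":1,"x":2.5,"y":-0.8,"z":0,"rx":0,"ry":0,"rz":8.5},{"claw":1,"x":5.5,"y":-1.8,"z":0.5,"rx":0,"ry":0,"rz":17},{"claw":1,"x":8.5,"y":-2.8,"z":1,"rx":0,"ry":0,"rz":25.5},{"claw":1,"x":10.9,"y":-3.6,"z":1.5,"rx":0,"ry":0,"rz":34},{"claw":1,"x":10.9,"y":-3.6,"z":2,"rx":0,"ry":0,"rz":42}]'
python3 -m inch '[{"claw":1,"x":0,"y":0,"z":0,"rx":0,"ry":0,"rz":8.5},{"claw":1,"x":0,"y":0,"z":0,"rx":0,"ry":0,"rz":17},{"claw":1,"x":0,"y":0,"z":0,"rx":0,"ry":0,"rz":25.5},{"claw":1,"x":0,"y":0,"z":0,"rx":0,"ry":0,"rz":34},{"claw":1,"x":0,"y":0,"z":0,"rx":0,"ry":0,"rz":40.6}]'
python3 - <<'E'
from h import *
c=cam('wrist','w2'); s=monitor.state(); print(s['tool_pos'],R.from_rotvec(s['ee_rot']).as_matrix(),s['force'])
print(proj(c,(.5385,.109,.112)))
E
```

```text
time_s: 1.0
tool_pos: [0.5379, 0.1118, 0.2326]
ee_rot: [-2.871, -1.273, -0.0]
force: [0.6, 0.1, 0.2]
opening: 0.088
time_s: 1.5
tool_pos: [0.539, 0.1091, 0.2328]
ee_rot: [-3.136, -0.194, -0.0]
force: [-1.5, 0.2, -0.1]
opening: 0.0881
[0.53903366 0.10901345 0.23277015] [[ 9.92967903e-01  1.18383833e-01  1.08915791e-04]
 [ 1.18383838e-01 -9.92967908e-01 -3.21443127e-05]
 [ 1.04344518e-04  4.48121401e-05 -9.99999994e-01]] [ 0.05568028  0.19011445 -0.45039051]
(np.float64(259.209317468018), np.float64(190.0869124948327))
```

View pics/w2.png

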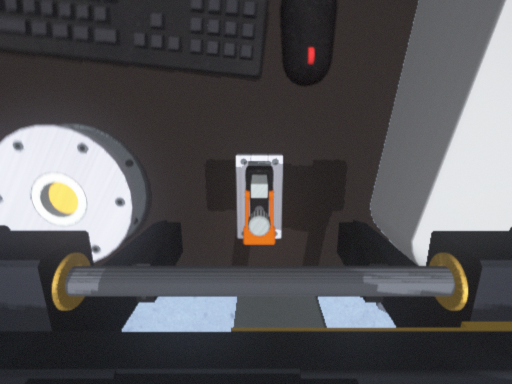

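```bash
python3 - <<'E'
from h import *
i=cv2.imread('pics/w2.png'); cv2.imwrite('pics/w2z.png',cv2.resize(i[145:255,210:310],None,fx=5,fy=5,interpolation=cv2.INTER_CUBIC))
c=imaging.camera('wrist')
for p in((5,-1),(64,-31)): pass
t=np.linspace(0,2*np.pi,100)
a=i[100:290,0:160]; cv2.imwrite('pics/w2t.png',cv2.resize(a,None,fx=4,fy=4,interpolation=cv2.INTER_CUBIC)[:600])
E
```

```text
(no output)
```

View pics/w2z.png

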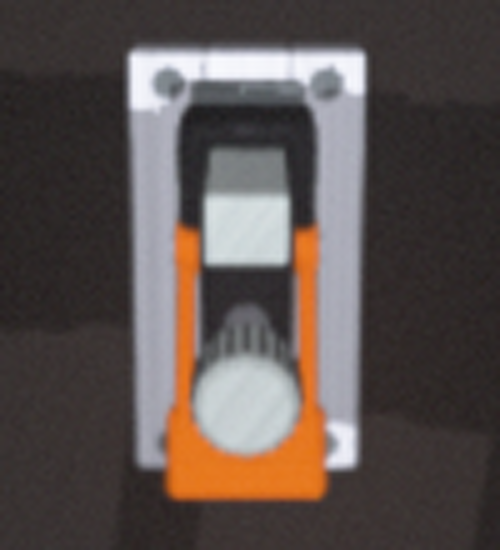

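View pics/w2t.png

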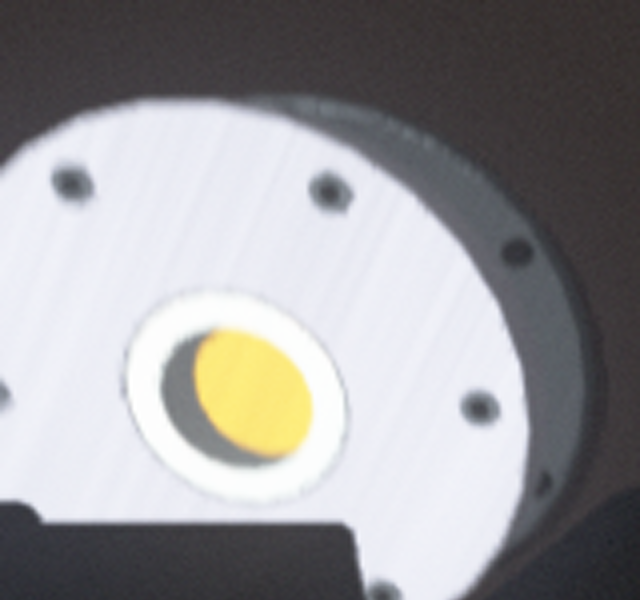

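```bash
python3 - <<'E'
from h import *
c=imaging.camera('wrist'); print(onz(c,58.7,198.8,.052))
E
python3 -m inch '[{"claw":1,"x":-0.05,"y":0,"z":3,"rx":0,"ry":0,"rz":0},{"claw":1,"x":-0.05,"y":0,"z":6,"rx":0,"ry":0,"rz":0},{"claw":1,"x":-0.05,"y":0,"z":9,"rx":0,"ry":0,"rz":0},{"claw":1,"x":-0.05,"y":0,"z":11.5,"rx":0,"ry":0,"rz":0},{"claw":1,"x":-0.05,"y":0,"z":12.5,"rx":0,"ry":0,"rz":0}]' 
python3 -m inch '[{"claw":1,"x":0,"y":0,"z":0.5,"rx":0,"ry":0,"rz":0},{"claw":1,"x":0,"y":0,"z":0.68,"rx":0,"ry":0,"rz":0},{"claw":1,"x":0,"y":0,"z":0.68,"rx":0,"ry":0,"rz":0},{"claw":1,"x":0,"y":0,"z":0.68,"rx":0,"ry":0,"rz":0},{"claw":1,"x":0,"y":0,"z":0.68,"rx":0,"ry":0,"rz":0}]' 
python3 - <<'E'
from h import *
for n in('wrist','side','scene'): c=cam(n,n+'3')
i=cv2.imread('pics/side3.png')[130:270,180:320]; j=cv2.imread('pics/scene3.png')[120:260,190:330]
cv2.imwrite('pics/z3.png',np.hstack([cv2.resize(k,(400,400),interpolation=cv2.INTER_CUBIC) for k in(i,j)]))
E
```

```text
[0.48226612 0.33642287 0.052     ]
time_s: 2.15
tool_pos: [0.5368, 0.1089, 0.1051]
ee_rot: [-3.134, -0.207, 0.007]
force: [-0.6, -0.9, -0.2]
opening: 0.0881
time_s: 2.65
tool_pos: [0.5392, 0.109, 0.1019]
ee_rot: [3.135, 0.203, 0.003]
force: [0.4, -0.0, -0.0]
opening: 0.0883
```

View pics/wrist3.png

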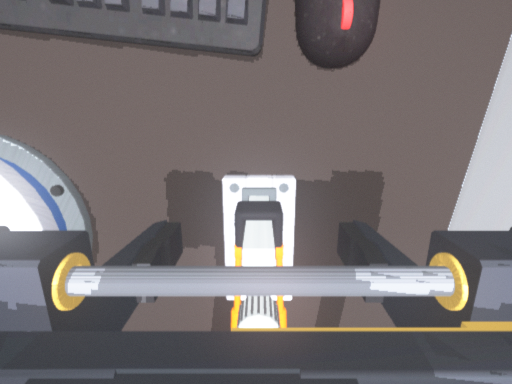

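View pics/z3.png

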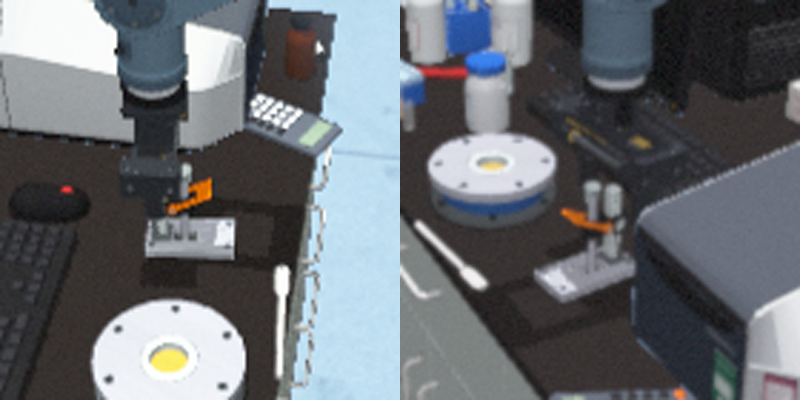

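```bash
python3 -m inch '[{"claw":0.4,"x":0,"y":0,"z":0,"rx":0,"ry":0,"rz":0},{"claw":0.1,"x":0,"y":0,"z":0,"rx":0,"ry":0,"rz":0},{"claw":0.1,"x":0,"y":0,"z":0,"rx":0,"ry":0,"rz":0},{"claw":0.1,"x":0,"y":0,"z":0,"rx":0,"ry":0,"rz":0},{"claw":0,"x":0,"y":0,"z":0,"rx":0,"ry":0,"rz":0}]' 60
python3 -m inch '[{"claw":0,"x":0,"y":0,"z":0,"rx":0,"ry":0,"rz":0},{"claw":0,"x":0,"y":0,"z":0,"rx":0,"ry":0,"rz":0},{"claw":0,"x":0,"y":0,"z":0,"rx":0,"ry":0,"rz":0},{"claw":0,"x":0,"y":0,"z":0,"rx":0,"ry":0,"rz":0},{"claw":0,"x":0,"y":0,"z":0,"rx":0,"ry":0,"rz":0}]' 60
python3 - <<'E'
from h import *
c=cam('wrist','wrist4'); print(monitor.state()['opening'])
E
```

```text
time_s: 3.3
tool_pos: [0.5385, 0.1089, 0.1009]
ee_rot: [3.135, 0.203, -0.0]
force: [0.6, -0.5, 0.1]
opening: 0.05
time_s: 3.8
tool_pos: [0.5385, 0.1092, 0.1009]
ee_rot: [-3.135, -0.202, -0.0]
force: [0.0, 2.0, -0.2]
opening: 0.0157
0.01583654921864669
```

```bash

python3 -m inch '[{"claw":0,"x":0,"y":0,"z":-0.5,"rx":0,"ry":0,"rz":0},{"claw":0,"x":0,"y":0,"z":-1.5,"rx":0,"ry":0,"rz":0},{"claw":0,"x":0,"y":0,"z":-3,"rx":0,"ry":0,"rz":0},{"claw":0,"x":0,"y":0,"z":-4,"rx":0,"ry":0,"rz":0},{"claw":0,"x":0,"y":0,"z":-5,"rx":0,"ry":0,"rz":0}]' 60
python3 -m inch '[{"claw":0,"x":0,"y":0,"z":-1,"rx":0,"ry":0,"rz":0},{"claw":0,"x":0,"y":0,"z":-2,"rx":0,"ry":0,"rz":0},{"claw":0,"x":0,"y":0,"z":-3,"rx":0,"ry":0,"rz":0},{"claw":0,"x":0,"y":0,"z":-3.5,"rx":0,"ry":0,"rz":0},{"claw":0,"x":0,"y":0,"z":-4,"rx":0,"ry":0,"rz":0}]' 60
python3 - <<'E'
from h import *
for n in('wrist','side','scene'): c=cam(n,n+'5')
i=cv2.imread('pics/side5.png')[100:240,180:320]; j=cv2.imread('pics/scene5.png')[90:230,190:330]
cv2.imwrite('pics/z5.png',np.hstack([cv2.resize(k,(400,400),interpolation=cv2.INTER_CUBIC) for k in(i,j)]))
s=monitor.state(); print(s['tool_pos'],s['force'],s['moment'])
E
```

```text
time_s: 4.35
tool_pos: [0.5388, 0.1089, 0.1523]
ee_rot: [3.135, 0.203, 0.002]
force: [0.7, -0.4, -8.7]
opening: 0.0157
time_s: 4.85
tool_pos: [0.5385, 0.109, 0.1914]
ee_rot: [3.135, 0.203, 0.0]
force: [-0.3, 0.0, -9.5]
opening: 0.016
[0.53859038 0.10895526 0.19102773] [  0.62905119  -0.3188865  -10.2705034 ] [ 0.09660342 -0.20029616 -0.00060021]
```

View pics/wrist5.png

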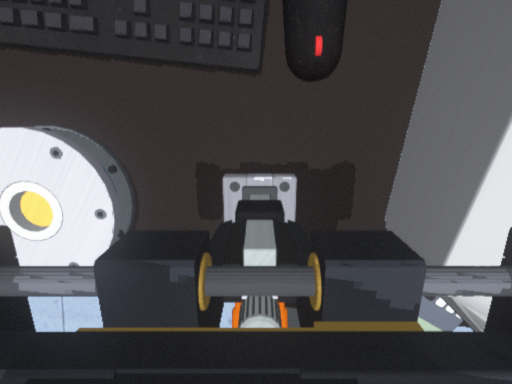

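View pics/z5.png

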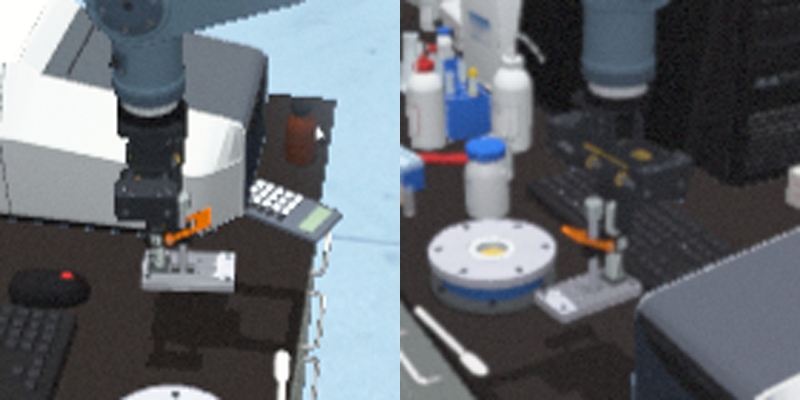

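```bash

python3 -m inch '[{"claw":0,"x":0,"y":-1,"z":0,"rx":0,"ry":0,"rz":0},{"claw":0,"x":0,"y":-3,"z":0,"rx":0,"ry":0,"rz":0},{"claw":0,"x":0,"y":-5.5,"z":0,"rx":0,"ry":0,"rz":0},{"claw":0,"x":0,"y":-8.5,"z":0,"rx":0,"ry":0,"rz":0},{"claw":0,"x":0.1,"y":-11.5,"z":0,"rx":0,"ry":0,"rz":0}]' 60
python3 -m inch '[{"claw":0,"x":0,"y":-3,"z":0,"rx":0,"ry":0,"rz":0},{"claw":0,"x":0,"y":-6,"z":0,"rx":0,"ry":0,"rz":0},{"claw":0,"x":0,"y":-8.5,"z":0,"rx":0,"ry":0,"rz":0},{"claw":0,"x":0.1,"y":-10.5,"z":0,"rx":0,"ry":0,"rz":0},{"claw":0,"x":0.1,"y":-11.8,"z":0,"rx":0,"ry":0,"rz":0}]' 60
python3 -m inch '[{"claw":0,"x":0,"y":0,"z":0.5,"rx":0,"ry":0,"rz":0},{"claw":0,"x":0,"y":0,"z":1,"rx":0,"ry":0,"rz":0},{"claw":0,"x":0,"y":0,"z":1.5,"rx":0,"ry":0,"rz":0},{"claw":0,"x":0,"y":0,"z":2,"rx":0,"ry":0,"rz":0},{"claw":0,"x":0,"y":0,"z":2,"rx":0,"ry":0,"rz":0}]' 60
python3 - <<'E'
from h import *
for n in('wrist','side','scene'): c=cam(n,n+'6')
i=cv2.imread('pics/side6.png')[150:300,170:320]; j=cv2.imread('pics/scene6.png')[90:230,170:310]
cv2.imwrite('pics/z6.png',np.hstack([cv2.resize(k,(400,400),interpolation=cv2.INTER_CUBIC) for k in(i,j)]))
s=monitor.state(); print(s['tool_pos'],s['ee_rot'],s['force'],s['moment'])
w=imaging.camera('wrist')
print(proj(w,(.481,.3365,.052)))
E
```

```text
time_s: 5.5
tool_pos: [0.5238, 0.2246, 0.1902]
ee_rot: [-3.135, -0.202, 0.002]
force: [0.3, -0.2, -9.1]
opening: 0.0159
time_s: 6.0
tool_pos: [0.5094, 0.3423, 0.1901]
ee_rot: [-3.135, -0.205, 0.002]
force: [0.2, 0.7, -10.2]
opening: 0.0157
time_s: 6.5
tool_pos: [0.5101, 0.3393, 0.1696]
ee_rot: [3.134, 0.201, -0.003]
force: [0.1, -0.6, -10.2]
opening: 0.0155
[0.51075094 0.33996996 0.1710494 ] [-3.13505081e+00 -2.01840843e-01 -2.97159259e-04] [  0.56062961  -0.01405882 -10.29350569] [ 0.05784545 -0.19273082  0.02420539]
(np.float64(258.8346174391688), np.float64(220.4579813510168))
```

View pics/wrist6.png

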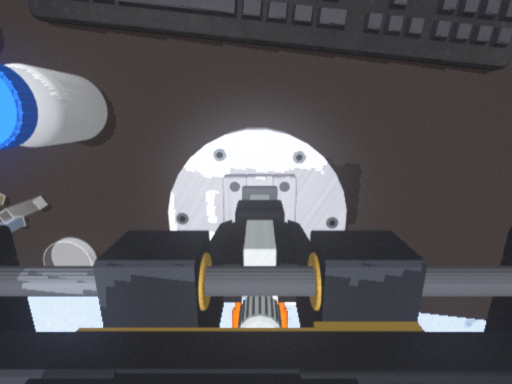

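View pics/z6.png

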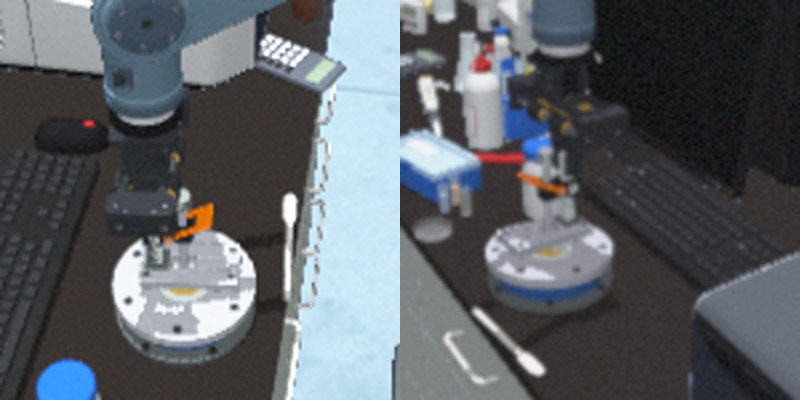

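```bash
python3 - <<'E'
from h import *
from scipy.optimize import least_squares
w=imaging.camera('wrist')
def ext(p):
    t=np.linspace(0,2*np.pi,361); e=np.array([proj(w,(p[0]+.085*np.cos(a),p[1]+.085*np.sin(a),.052)) for a in t]); return np.array([e[:,0].min(),e[:,0].max(),e[:,1].min()])
r=least_squares(lambda p:ext(p)-[168,347,128],[.48,.337]);print(r.x,r.fun)
E
```

```text
[0.48185766 0.33801869] [-0.18853427  0.18847097  0.02823828]
```

```bash

python3 -m inch '[{"claw":0,"x":0.05,"y":0,"z":0.4,"rx":0,"ry":0,"rz":0},{"claw":0,"x":0.1,"y":0,"z":0.8,"rx":0,"ry":0,"rz":0},{"claw":0,"x":0.1,"y":0,"z":1.2,"rx":0,"ry":0,"rz":0},{"claw":0,"x":0.1,"y":0,"z":1.5,"rx":0,"ry":0,"rz":0},{"claw":0,"x":0.1,"y":0,"z":1.5,"rx":0,"ry":0,"rz":0}]' 60
python3 -m inch '[{"claw":0,"x":0,"y":0,"z":0.05,"rx":0,"ry":0,"rz":0},{"claw":0,"x":0,"y":0,"z":0.1,"rx":0,"ry":0,"rz":0},{"claw":0,"x":0,"y":0,"z":0.15,"rx":0,"ry":0,"rz":0},{"claw":0,"x":0,"y":0,"z":0.2,"rx":0,"ry":0,"rz":0},{"claw":0,"x":0,"y":0,"z":0.2,"rx":0,"ry":0,"rz":0}]' 60
```

```text
time_s: 7.25
tool_pos: [0.511, 0.3402, 0.155]
ee_rot: [3.135, 0.203, -0.002]
force: [-0.1, -0.4, -9.4]
opening: 0.0161
time_s: 7.75
tool_pos: [0.5115, 0.3404, 0.1539]
ee_rot: [-3.135, -0.203, 0.0]
force: [-1.2, -0.7, -9.3]
opening: 0.0153
```

```bash

python3 -m inch '[{"claw":0,"x":0,"y":0,"z":0.03,"rx":0,"ry":0,"rz":0},{"claw":0,"x":0,"y":0,"z":0.06,"rx":0,"ry":0,"rz":0},{"claw":0,"x":0,"y":0,"z":0.08,"rx":0,"ry":0,"rz":0},{"claw":0,"x":0,"y":0,"z":0.1,"rx":0,"ry":0,"rz":0},{"claw":0,"x":0,"y":0,"z":0.1,"rx":0,"ry":0,"rz":0}]' 60; python3 -c "
from h import *
s=monitor.state();print(s['force'],s['moment'],s['tool_pos'])"
```

```text
time_s: 8.25
tool_pos: [0.5117, 0.3405, 0.1532]
ee_rot: [-3.135, -0.203, -0.001]
force: [0.6, -0.2, -7.1]
opening: 0.0157
[ 0.55961865 -0.23652183 -7.0550728 ] [ 0.06330001 -0.10447569  0.01753606] [0.51174584 0.34048268 0.15322615]
```

```bash

python3 -m inch '[{"claw":0,"x":0,"y":0,"z":0.01,"rx":0,"ry":0,"rz":0},{"claw":0,"x":0,"y":0,"z":0.02,"rx":0,"ry":0,"rz":0},{"claw":0,"x":0,"y":0,"z":0.03,"rx":0,"ry":0,"rz":0},{"claw":0,"x":0,"y":0,"z":0.04,"rx":0,"ry":0,"rz":0},{"claw":0,"x":0,"y":0,"z":0.04,"rx":0,"ry":0,"rz":0}]' 60; python3 -c "
from h import *
s=monitor.state();print(s['force'],s['moment'],s['tool_pos'])"
```

```text
time_s: 8.75
tool_pos: [0.5119, 0.3405, 0.153]
ee_rot: [-3.135, -0.203, -0.002]
force: [2.5, 0.1, -5.9]
opening: 0.0156
[ 2.45586289  0.08637282 -5.9249131 ] [ 0.05688846 -0.25025289 -0.04745304] [0.51193856 0.34051777 0.15298622]
```

```bash

python3 -m inch '[{"claw":0,"x":0,"y":0,"z":0.01,"rx":0,"ry":0,"rz":0},{"claw":0,"x":0,"y":0,"z":0.02,"rx":0,"ry":0,"rz":0},{"claw":0,"x":0,"y":0,"z":0.03,"rx":0,"ry":0,"rz":0},{"claw":0,"x":0,"y":0,"z":0.04,"rx":0,"ry":0,"rz":0},{"claw":0,"x":0,"y":0,"z":0.04,"rx":0,"ry":0,"rz":0}]' 60; python3 -c "
from h import *
s=monitor.state();print(s['force'],s['moment'],s['tool_pos'])"
```

```text
time_s: 9.25
tool_pos: [0.512, 0.3406, 0.1529]
ee_rot: [-3.135, -0.203, -0.002]
force: [3.1, 1.2, -0.1]
opening: 0.0157
[ 3.10131811  1.19051338 -0.08206822] [ 0.06406144 -0.32252245  0.00655117] [0.51204052 0.34064504 0.15287554]
```

Table carries the weight now. Release gently (reduce grip first), then open.

```bash

python3 -m inch '[{"claw":0,"x":0,"y":0,"z":0,"rx":0,"ry":0,"rz":0},{"claw":0,"x":0,"y":0,"z":0,"rx":0,"ry":0,"rz":0},{"claw":0,"x":0,"y":0,"z":0,"rx":0,"ry":0,"rz":0},{"claw":0.25,"x":0,"y":0,"z":0,"rx":0,"ry":0,"rz":0},{"claw":0.6,"x":0,"y":0,"z":0,"rx":0,"ry":0,"rz":0}]' 8
python3 -m inch '[{"claw":0.8,"x":0,"y":0,"z":0,"rx":0,"ry":0,"rz":0},{"claw":0.8,"x":0,"y":0,"z":0,"rx":0,"ry":0,"rz":0},{"claw":0.8,"x":0,"y":0,"z":-1,"rx":0,"ry":0,"rz":0},{"claw":0.8,"x":0,"y":0,"z":-3,"rx":0,"ry":0,"rz":0},{"claw":0.8,"x":0,"y":0,"z":-6,"rx":0,"ry":0,"rz":0}]' 20
python3 -m inch '[{"claw":0.8,"x":0,"y":0,"z":-1.5,"rx":0,"ry":0,"rz":0},{"claw":0.5,"x":0,"y":0,"z":-2,"rx":0,"ry":0,"rz":0},{"claw":0.3,"x":0,"y":0,"z":-2,"rx":0,"ry":0,"rz":0},{"claw":0.3,"x":0,"y":0,"z":-2,"rx":0,"ry":0,"rz":0},{"claw":0.3,"x":0,"y":0,"z":-2,"rx":0,"ry":0,"rz":0}]' 20
python3 - <<'E'
from h import *
for n in('wrist','side','scene'): c=cam(n,n+'7')
i=cv2.imread('pics/side7.png')[150:300,170:320]; j=cv2.imread('pics/scene7.png')[90:230,170:310]
cv2.imwrite('pics/z7.png',np.hstack([cv2.resize(k,(400,400),interpolation=cv2.INTER_CUBIC) for k in(i,j)]))
s=monitor.state(); print(s['tool_pos'],s['ee_rot'],s['force'],s['moment'])
w=imaging.camera('wrist')
print(proj(w,(.5120,.3405,.164)),proj(w,(.482,.337,.18)))
i=cv2.imread('pics/wrist7.png')
cv2.imwrite('pics/w7.png',cv2.resize(i[100:290,160:360],None,fx=3,fy=3,interpolation=cv2.INTER_CUBIC))
E
```

```text
time_s: 9.75
tool_pos: [0.5105, 0.3401, 0.1514]
ee_rot: [3.134, 0.203, -0.004]
force: [-0.3, -1.3, -0.5]
opening: 0.0278
time_s: 10.25
tool_pos: [0.5104, 0.3399, 0.2116]
ee_rot: [3.134, 0.203, -0.005]
force: [0.6, 0.4, -1.0]
opening: 0.0676
time_s: 10.75
tool_pos: [0.5107, 0.3401, 0.2305]
ee_rot: [3.134, 0.203, -0.004]
force: [-0.0, 0.1, 0.1]
opening: 0.041
[0.51111138 0.34020556 0.23111445] [ 3.13452313e+00  2.02617802e-01 -2.44618406e-03] [ 0.22931432 -0.54535459 -0.28115057] [0.02332118 0.05836712 0.05727035]
(np.float64(258.9310958685666), np.float64(206.79630006083556)) (np.float64(258.36382177785725), np.float64(253.93492314029973))
```

View pics/w7.png

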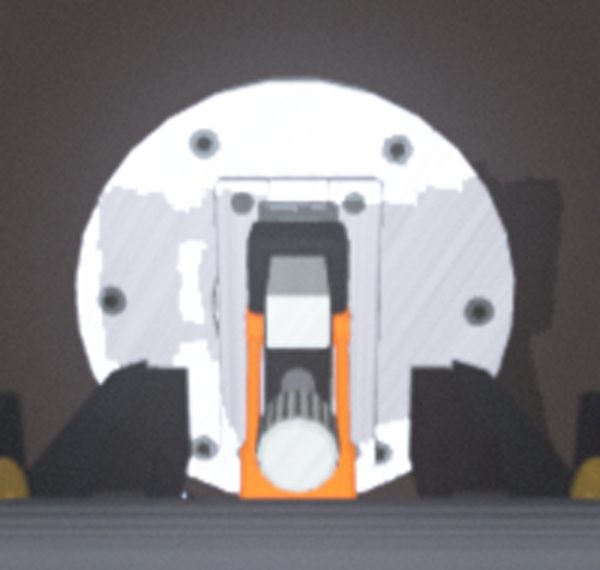

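View pics/z7.png

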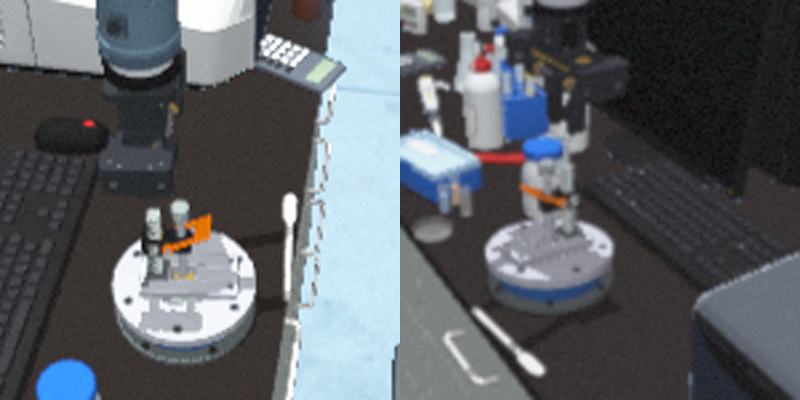

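```bash
python3 - <<'E'
from h import *
w=imaging.camera('wrist'); s=monitor.state()
Rt=R.from_rotvec(s['ee_rot']).as_matrix(); Rc=Rm(w['orientation']); 
rel=Rt.T@Rc; off=Rt.T@(np.array(w['eye'])-s['tool_pos'])
R2=np.array([[.992967903,.118383833,1.1e-4],[.118383838,-.992967908,-3e-5],[1.04e-4,4.5e-5,-1]])
c=dict(w); c['orientation']=R2@rel; c['eye']=np.array([.53903366,.10901345,.23277])+R2@off
t=np.linspace(0,2*np.pi,181)
def E(z,r,ctr=(.482,.337)): return np.array([proj(c,(ctr[0]+r*np.cos(a),ctr[1]+r*np.sin(a),z)) for a in t])
e=E(.052,.022); print('bore', (e.min(0)-[0,100])*4,(e.max(0)-[0,100])*4)
for d in range(10,32,2):
    e=E(.052-d/1000,.0215); print(d,(e.min(0)-[0,100])*4,(e.max(0)-[0,100])*4)
E
```

```text
bore [157.03889601 329.1109058 ] [311.15012903 473.89152072]
10 [184.15078645 322.83075506] [330.29280398 460.57811053]
12 [189.04609685 321.28976212] [334.32655979 458.31239072]
14 [193.88555192 319.7665911 ] [338.31455043 456.072024  ]
16 [198.6701022  318.26093461] [342.25755033 453.85658717]
18 [203.40067678 316.77249227] [346.15631657 451.66566644]
20 [208.07818392 315.30097056] [350.01158935 449.49885708]
22 [212.70351158 313.84608256] [353.82409242 447.35576326]
24 [217.27752807 312.40754784] [357.59453358 445.23599776]
26 [221.80108249 310.98509221] [361.32360509 443.13918172]
28 [226.27500534 309.57844759] [365.0119841  441.06494446]
30 [230.70010898 308.18735182] [368.66033307 439.01292325]
```

```bash

python3 -m inch '[{"claw":0,"x":-1,"y":0,"z":0,"rx":0,"ry":0,"rz":0},{"claw":0,"x":-2,"y":0,"z":0,"rx":0,"ry":0,"rz":0},{"claw":0,"x":-3,"y":0,"z":0,"rx":0,"ry":0,"rz":0},{"claw":0,"x":-3,"y":0,"z":1,"rx":0,"ry":0,"rz":0},{"claw":0,"x":-3,"y":0,"z":2,"rx":0,"ry":0,"rz":0}]' 30
python3 -m inch '[{"claw":0,"x":0,"y":0,"z":0,"rx":0,"ry":0,"rz":0},{"claw":0,"x":0,"y":0,"z":0.5,"rx":0,"ry":0,"rz":0},{"claw":0,"x":0,"y":0,"z":1,"rx":0,"ry":0,"rz":0},{"claw":0,"x":0,"y":0,"z":1,"rx":0,"ry":0,"rz":0},{"claw":0,"x":0,"y":0,"z":1,"rx":0,"ry":0,"rz":0}]' 30
python3 - <<'E'
from h import *
for n in('wrist','side','scene'): c=cam(n,n+'8')
i=cv2.imread('pics/side8.png')[170:290,190:310]; j=cv2.imread('pics/scene8.png')[90:230,170:310]
cv2.imwrite('pics/z8.png',np.hstack([cv2.resize(k,(400,400),interpolation=cv2.INTER_CUBIC) for k in(i,j)]))
s=monitor.state(); print(s['tool_pos'],s['ee_rot'],s['force'],s['moment'])
E
```

```text
time_s: 11.5
tool_pos: [0.4815, 0.3367, 0.2119]
ee_rot: [-3.135, -0.203, -0.002]
force: [-0.5, 0.1, 1.1]
opening: 0.0002
time_s: 12.0
tool_pos: [0.4818, 0.3365, 0.202]
ee_rot: [3.135, 0.203, -0.0]
force: [0.9, 0.5, -0.1]
opening: 0.0007
[0.48195097 0.33661182 0.202393  ] [-3.13487732e+00 -2.02678425e-01 -7.72354176e-04] [-0.18645211 -0.06369985 -0.6481875 ] [0.05534476 0.05553774 0.03676424]
```

View pics/wrist8.png

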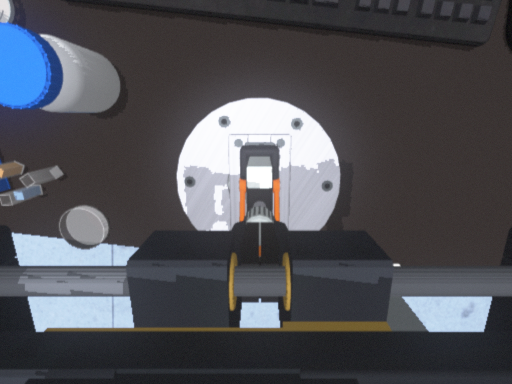

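View pics/z8.png

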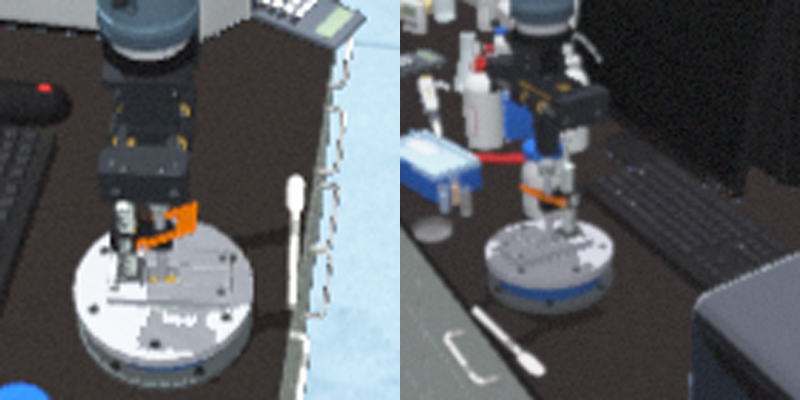

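```bash

python3 -m inch '[{"claw":0,"x":0,"y":0,"z":0.2,"rx":0,"ry":0,"rz":0},{"claw":0,"x":0,"y":0,"z":0.4,"rx":0,"ry":0,"rz":0},{"claw":0,"x":0,"y":0,"z":0.6,"rx":0,"ry":0,"rz":0},{"claw":0,"x":0,"y":0,"z":0.8,"rx":0,"ry":0,"rz":0},{"claw":0,"x":0,"y":0,"z":1,"rx":0,"ry":0,"rz":0}]' 30
python3 -m inch '[{"claw":0,"x":0,"y":0,"z":0.2,"rx":0,"ry":0,"rz":0},{"claw":0,"x":0,"y":0,"z":0.4,"rx":0,"ry":0,"rz":0},{"claw":0,"x":0,"y":0,"z":0.6,"rx":0,"ry":0,"rz":0},{"claw":0,"x":0,"y":0,"z":0.8,"rx":0,"ry":0,"rz":0},{"claw":0,"x":0,"y":0,"z":1,"rx":0,"ry":0,"rz":0}]' 30
python3 -m inch '[{"claw":0,"x":0,"y":0,"z":0.1,"rx":0,"ry":0,"rz":0},{"claw":0,"x":0,"y":0,"z":0.2,"rx":0,"ry":0,"rz":0},{"claw":0,"x":0,"y":0,"z":0.3,"rx":0,"ry":0,"rz":0},{"claw":0,"x":0,"y":0,"z":0.35,"rx":0,"ry":0,"rz":0},{"claw":0,"x":0,"y":0,"z":0.35,"rx":0,"ry":0,"rz":0}]' 30
python3 -c "
from h import *
for n in('wrist','side'): c=cam(n,n+'9')
s=monitor.state();print(s['force'],s['moment'],s['tool_pos'])"
```

```text
time_s: 12.65
tool_pos: [0.4817, 0.3365, 0.1919]
ee_rot: [3.135, 0.203, -0.0]
force: [-0.9, 1.0, 2.4]
opening: 0.0003
time_s: 13.15
tool_pos: [0.4817, 0.3365, 0.182]
ee_rot: [3.135, 0.203, -0.0]
force: [-1.7, -1.1, 3.2]
opening: 0.0003
time_s: 13.65
tool_pos: [0.4817, 0.3365, 0.1785]
ee_rot: [3.135, 0.203, -0.0]
force: [-0.6, -0.9, 2.1]
opening: 0.0003
[-0.9772229  -0.09549692  0.97515204] [0.024739   0.22825125 0.00079634] [0.48169435 0.33652252 0.17846791]
```

View pics/wrist9.png

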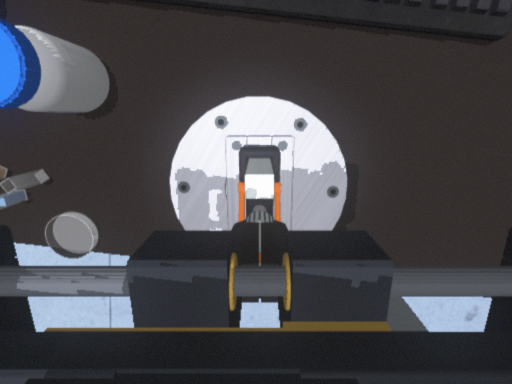

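```bash

python3 -m inch '[{"claw":0,"x":0,"y":0,"z":0.04,"rx":0,"ry":0,"rz":0},{"claw":0,"x":0,"y":0,"z":0.08,"rx":0,"ry":0,"rz":0},{"claw":0,"x":0,"y":0,"z":0.12,"rx":0,"ry":0,"rz":0},{"claw":0,"x":0,"y":0,"z":0.15,"rx":0,"ry":0,"rz":0},{"claw":0,"x":0,"y":0,"z":0.15,"rx":0,"ry":0,"rz":0}]' 30
```

```text
time_s: 14.25
tool_pos: [0.4817, 0.3365, 0.1771]
ee_rot: [-3.135, -0.203, -0.0]
force: [-2.2, -1.3, 1.8]
opening: 0.0005
```

```bash

python3 -m inch '[{"claw":0,"x":0,"y":0,"z":0.03,"rx":0,"ry":0,"rz":0},{"claw":0,"x":0,"y":0,"z":0.06,"rx":0,"ry":0,"rz":0},{"claw":0,"x":0,"y":0,"z":0.09,"rx":0,"ry":0,"rz":0},{"claw":0,"x":0,"y":0,"z":0.12,"rx":0,"ry":0,"rz":0},{"claw":0,"x":0,"y":0,"z":0.12,"rx":0,"ry":0,"rz":0}]' 30
```

```text
time_s: 14.75
tool_pos: [0.4817, 0.3365, 0.1758]
ee_rot: [3.135, 0.203, -0.0]
force: [-0.9, -0.1, 2.3]
opening: 0.0006
```

```bash

python3 -m inch '[{"claw":0,"x":0,"y":0,"z":0.03,"rx":0,"ry":0,"rz":0},{"claw":0,"x":0,"y":0,"z":0.06,"rx":0,"ry":0,"rz":0},{"claw":0,"x":0,"y":0,"z":0.09,"rx":0,"ry":0,"rz":0},{"claw":0,"x":0,"y":0,"z":0.12,"rx":0,"ry":0,"rz":0},{"claw":0,"x":0,"y":0,"z":0.12,"rx":0,"ry":0,"rz":0}]' 30
```

```text
time_s: 15.25
tool_pos: [0.4818, 0.3366, 0.1755]
ee_rot: [3.135, 0.203, 0.0]
force: [-3.6, -1.3, 6.7]
opening: 0.0004
```

```bash

python3 -m inch '[{"claw":0,"x":0,"y":0,"z":0.03,"rx":0,"ry":0,"rz":0},{"claw":0,"x":0,"y":0,"z":0.06,"rx":0,"ry":0,"rz":0},{"claw":0,"x":0,"y":0,"z":0.09,"rx":0,"ry":0,"rz":0},{"claw":0,"x":0,"y":0,"z":0.12,"rx":0,"ry":0,"rz":0},{"claw":0,"x":0,"y":0,"z":0.12,"rx":0,"ry":0,"rz":0}]' 30
```

```text
time_s: 15.75
tool_pos: [0.4822, 0.3368, 0.1754]
ee_rot: [-3.135, -0.203, -0.003]
force: [-4.7, -2.0, 12.6]
opening: 0.0004
```

```bash

python3 -m inch '[{"claw":0,"x":0,"y":0,"z":-0.2,"rx":0,"ry":0,"rz":0},{"claw":0,"x":0,"y":0,"z":-0.8,"rx":0,"ry":0,"rz":0},{"claw":0,"x":0,"y":0,"z":-2,"rx":0,"ry":0,"rz":0},{"claw":0,"x":-1.2,"y":0,"z":-2.2,"rx":0,"ry":0,"rz":0},{"claw":0,"x":-2.9,"y":0,"z":-2.2,"rx":0,"ry":0,"rz":0}]' 30
python3 -m inch '[{"claw":0,"x":0,"y":0,"z":0,"rx":0,"ry":0,"rz":0},{"claw":0,"x":0,"y":0,"z":0,"rx":0,"ry":0,"rz":0},{"claw":0,"x":0,"y":0,"z":1,"rx":0,"ry":0,"rz":0},{"claw":0,"x":0,"y":0,"z":2,"rx":0,"ry":0,"rz":0},{"claw":0,"x":0,"y":0,"z":2,"rx":0,"ry":0,"rz":0}]' 30
python3 - <<'E'
from h import *
for n in('wrist','side','scene'): c=cam(n,n+'a')
i=cv2.imread('pics/sidea.png')[180:280,200:300]; j=cv2.imread('pics/scenea.png')[100:200,180:280]
cv2.imwrite('pics/za.png',np.hstack([cv2.resize(k,(400,400),interpolation=cv2.INTER_CUBIC) for k in(i,j)]))
s=monitor.state(); print(s['tool_pos'],s['ee_rot'],s['force'])
E
```

```text
time_s: 16.25
tool_pos: [0.4532, 0.3329, 0.1964]
ee_rot: [-3.134, -0.202, -0.003]
force: [-1.0, 0.4, -0.6]
opening: 0.0008
time_s: 16.75
tool_pos: [0.452, 0.3321, 0.173]
ee_rot: [3.134, 0.202, -0.006]
force: [-0.6, 0.7, -0.5]
opening: 0.0005
[0.45301116 0.33270754 0.17505678] [ 3.13476035e+00  2.02457812e-01 -1.18531258e-03] [ 0.31588316 -0.36459557  0.0014579 ]
```

View pics/wrista.png

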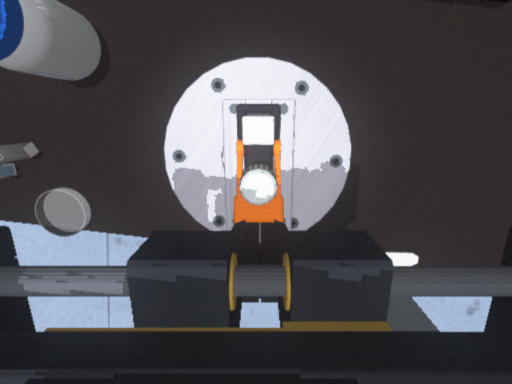

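View pics/za.png

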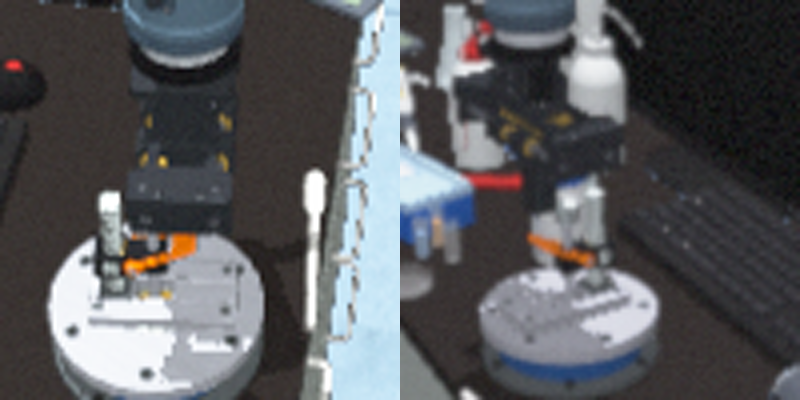

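```bash

python3 -m inch '[{"claw":0,"x":0,"y":0,"z":0.6,"rx":0,"ry":0,"rz":0},{"claw":0,"x":0,"y":0,"z":1.2,"rx":0,"ry":0,"rz":0},{"claw":0,"x":0,"y":0,"z":1.8,"rx":0,"ry":0,"rz":0},{"claw":0,"x":0,"y":0,"z":2.1,"rx":0,"ry":0,"rz":0},{"claw":0,"x":0,"y":0,"z":2.1,"rx":0,"ry":0,"rz":0}]' 30
python3 -m inch '[{"claw":0,"x":0,"y":0,"z":0.1,"rx":0,"ry":0,"rz":0},{"claw":0,"x":0,"y":0,"z":0.2,"rx":0,"ry":0,"rz":0},{"claw":0,"x":0,"y":0,"z":0.3,"rx":0,"ry":0,"rz":0},{"claw":0,"x":0,"y":0,"z":0.4,"rx":0,"ry":0,"rz":0},{"claw":0,"x":0,"y":0,"z":0.5,"rx":0,"ry":0,"rz":0}]' 30
python3 -m inch '[{"claw":0,"x":0,"y":0,"z":0.1,"rx":0,"ry":0,"rz":0},{"claw":0,"x":0,"y":0,"z":0.2,"rx":0,"ry":0,"rz":0},{"claw":0,"x":0,"y":0,"z":0.3,"rx":0,"ry":0,"rz":0},{"claw":0,"x":0,"y":0,"z":0.4,"rx":0,"ry":0,"rz":0},{"claw":0,"x":0,"y":0,"z":0.5,"rx":0,"ry":0,"rz":0}]' 30
python3 - <<'E'
from h import *
for n in('wrist','side','scene'): c=cam(n,n+'b')
i=cv2.imread('pics/sideb.png')[180:280,200:300]; j=cv2.imread('pics/sceneb.png')[100:200,180:280]
cv2.imwrite('pics/zb.png',np.hstack([cv2.resize(k,(400,400),interpolation=cv2.INTER_CUBIC) for k in(i,j)]))
s=monitor.state(); print(s['tool_pos'],s['ee_rot'],s['force'])
E
```

```text
time_s: 17.4
tool_pos: [0.4526, 0.3326, 0.1538]
ee_rot: [3.135, 0.203, -0.002]
force: [-0.2, 0.5, 0.3]
opening: 0.0004
time_s: 17.9
tool_pos: [0.453, 0.3328, 0.1495]
ee_rot: [-3.135, -0.203, -0.0]
force: [0.2, 0.3, 0.1]
opening: 0.0005
time_s: 18.4
tool_pos: [0.4528, 0.3328, 0.1445]
ee_rot: [3.135, 0.203, -0.001]
force: [-1.4, 0.6, 1.1]
opening: 0.0005
[0.45294472 0.33280855 0.14444697] [ 3.13502143e+00  2.02843738e-01 -2.89111312e-05] [-0.07068893  0.14251815  0.17974517]
```

View pics/wristb.png

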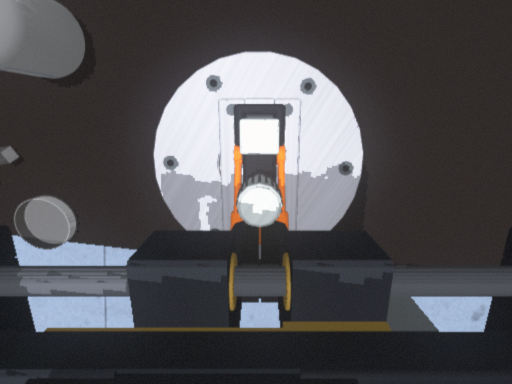

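View pics/zb.png

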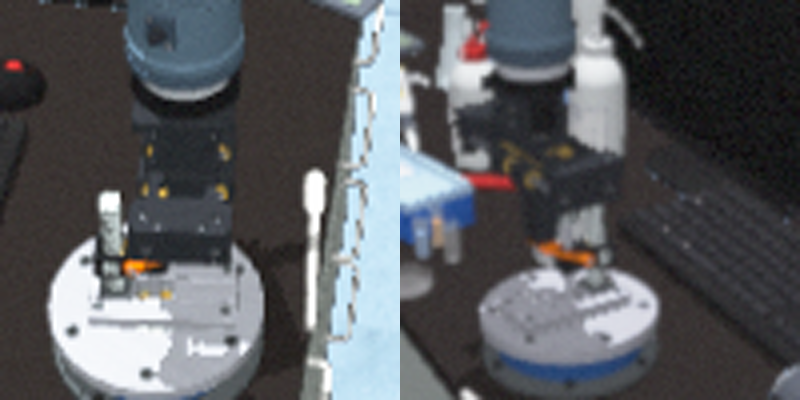

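```bash

python3 -m inch '[{"claw":0,"x":0,"y":0,"z":0.15,"rx":0,"ry":0,"rz":0},{"claw":0,"x":0,"y":0,"z":0.3,"rx":0,"ry":0,"rz":0},{"claw":0,"x":0,"y":0,"z":0.45,"rx":0,"ry":0,"rz":0},{"claw":0,"x":0,"y":0,"z":0.6,"rx":0,"ry":0,"rz":0},{"claw":0,"x":0,"y":0,"z":0.7,"rx":0,"ry":0,"rz":0}]' 30
python3 -m inch '[{"claw":0,"x":0,"y":0,"z":0.15,"rx":0,"ry":0,"rz":0},{"claw":0,"x":0,"y":0,"z":0.3,"rx":0,"ry":0,"rz":0},{"claw":0,"x":0,"y":0,"z":0.45,"rx":0,"ry":0,"rz":0},{"claw":0,"x":0,"y":0,"z":0.6,"rx":0,"ry":0,"rz":0},{"claw":0,"x":0,"y":0,"z":0.7,"rx":0,"ry":0,"rz":0}]' 30
```

```text
time_s: 19.05
tool_pos: [0.4528, 0.3328, 0.1373]
ee_rot: [3.135, 0.203, -0.001]
force: [-0.6, 0.3, 0.2]
opening: 0.0005
time_s: 19.55
tool_pos: [0.4529, 0.3327, 0.1303]
ee_rot: [3.135, 0.203, -0.001]
force: [-0.1, 0.2, 1.8]
opening: 0.0005
```

```bash

python3 -m inch '[{"claw":0,"x":0,"y":0,"z":0.1,"rx":0,"ry":0,"rz":0},{"claw":0,"x":0,"y":0,"z":0.2,"rx":0,"ry":0,"rz":0},{"claw":0,"x":0,"y":0,"z":0.3,"rx":0,"ry":0,"rz":0},{"claw":0,"x":0,"y":0,"z":0.4,"rx":0,"ry":0,"rz":0},{"claw":0,"x":0,"y":0,"z":0.4,"rx":0,"ry":0,"rz":0}]' 30
```

```text
time_s: 20.05
tool_pos: [0.4529, 0.3327, 0.1263]
ee_rot: [3.135, 0.203, -0.0]
force: [-0.3, -0.5, -1.2]
opening: 0.0003
```

```bash
python3 - <<'E'
from h import *
for n in('wrist','side','scene'): c=cam(n,n+'c')
i=cv2.imread('pics/sidec.png')[180:280,200:300]; j=cv2.imread('pics/scenec.png')[100:200,180:280]
cv2.imwrite('pics/zc.png',np.hstack([cv2.resize(k,(400,400),interpolation=cv2.INTER_CUBIC) for k in(i,j)]))
s=monitor.state(); print(s['tool_pos'],s['moment'],s['force'])
E
```

```text
[0.45299886 0.33278841 0.12649626] [0.03143639 0.08523086 0.05408248] [ 0.3130956  -0.20427241 -0.41013214]
```

View pics/wristc.png

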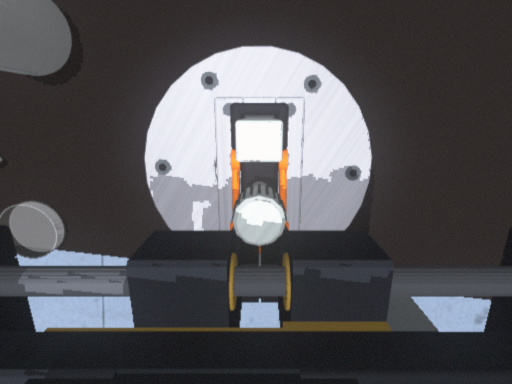

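View pics/zc.png

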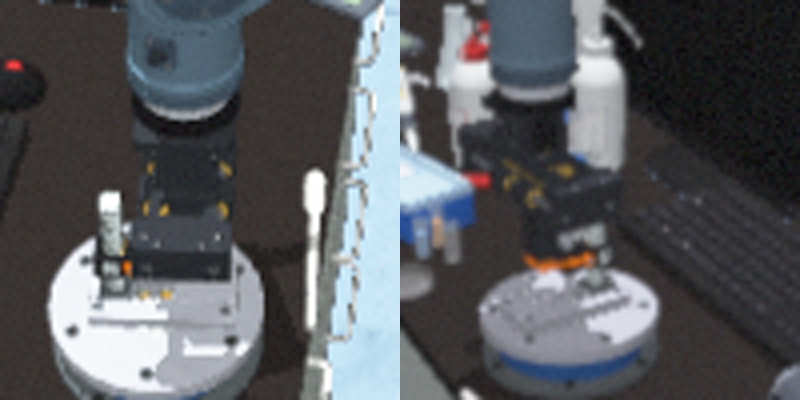

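```bash

python3 -m inch '[{"claw":0,"x":0,"y":0,"z":0.05,"rx":0,"ry":0,"rz":0},{"claw":0,"x":0,"y":0,"z":0.1,"rx":0,"ry":0,"rz":0},{"claw":0,"x":0,"y":0,"z":0.15,"rx":0,"ry":0,"rz":0},{"claw":0,"x":0,"y":0,"z":0.2,"rx":0,"ry":0,"rz":0},{"claw":0,"x":0,"y":0,"z":0.2,"rx":0,"ry":0,"rz":0}]' 30
```

```text
time_s: 20.7
tool_pos: [0.4529, 0.3328, 0.1244]
ee_rot: [3.135, 0.203, -0.0]
force: [0.3, 0.8, -0.0]
opening: 0.0002
```

```bash

python3 -m inch '[{"claw":0,"x":0,"y":0,"z":0.05,"rx":0,"ry":0,"rz":0},{"claw":0,"x":0,"y":0,"z":0.1,"rx":0,"ry":0,"rz":0},{"claw":0,"x":0,"y":0,"z":0.15,"rx":0,"ry":0,"rz":0},{"claw":0,"x":0,"y":0,"z":0.2,"rx":0,"ry":0,"rz":0},{"claw":0,"x":0,"y":0,"z":0.2,"rx":0,"ry":0,"rz":0}]' 30
```

```text
time_s: 21.2
tool_pos: [0.4529, 0.3328, 0.1224]
ee_rot: [3.135, 0.203, -0.0]
force: [0.1, -0.3, 0.4]
opening: 0.0005
```

```bash

python3 -m inch '[{"claw":0,"x":0,"y":0,"z":0.03,"rx":0,"ry":0,"rz":0},{"claw":0,"x":0,"y":0,"z":0.06,"rx":0,"ry":0,"rz":0},{"claw":0,"x":0,"y":0,"z":0.09,"rx":0,"ry":0,"rz":0},{"claw":0,"x":0,"y":0,"z":0.12,"rx":0,"ry":0,"rz":0},{"claw":0,"x":0,"y":0,"z":0.12,"rx":0,"ry":0,"rz":0}]' 30;python3 - <<'E'
from h import *
for n in('wrist','side','scene'): c=cam(n,n+'d')
i=cv2.imread('pics/sided.png')[200:270,210:280]; j=cv2.imread('pics/scened.png')[130:200,190:260]
cv2.imwrite('pics/zd.png',np.hstack([cv2.resize(k,(400,400),interpolation=cv2.INTER_CUBIC) for k in(i,j)]))
s=monitor.state(); print(s['tool_pos'],s['moment'],s['force'])
E
```

```text
time_s: 21.7
tool_pos: [0.453, 0.3328, 0.1212]
ee_rot: [3.135, 0.203, -0.0]
force: [0.2, 0.3, 0.3]
opening: 0.0005
[0.45299772 0.33278411 0.1213099 ] [0.04846008 0.11891644 0.06131847] [-0.20120723 -1.11719052 -0.0524397 ]
```

View pics/zd.png

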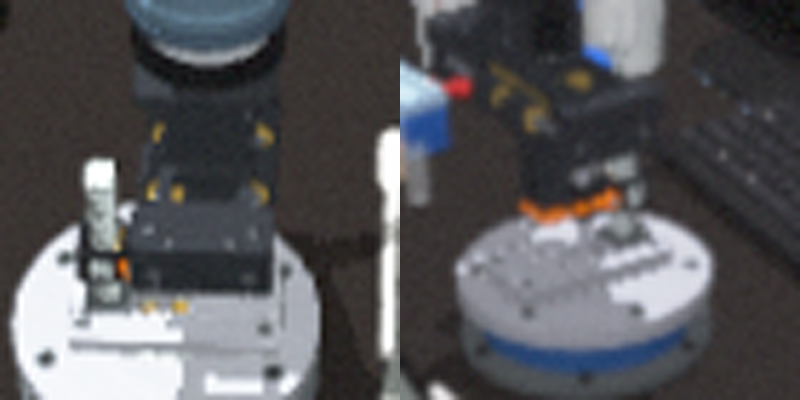

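```bash

python3 -m inch '[{"claw":0,"x":0,"y":0,"z":0.03,"rx":0,"ry":0,"rz":0},{"claw":0,"x":0,"y":0,"z":0.06,"rx":0,"ry":0,"rz":0},{"claw":0,"x":0,"y":0,"z":0.09,"rx":0,"ry":0,"rz":0},{"claw":0,"x":0,"y":0,"z":0.09,"rx":0,"ry":0,"rz":0},{"claw":0,"x":0,"y":0,"z":0.09,"rx":0,"ry":0,"rz":0}]' 30
```

```text
time_s: 22.35
tool_pos: [0.453, 0.3328, 0.1205]
ee_rot: [3.135, 0.203, -0.0]
force: [-0.7, 0.0, 1.9]
opening: 0.0006
```

```bash

python3 -m inch '[{"claw":0,"x":0,"y":0,"z":0.03,"rx":0,"ry":0,"rz":0},{"claw":0,"x":0,"y":0,"z":0.06,"rx":0,"ry":0,"rz":0},{"claw":0,"x":0,"y":0,"z":0.09,"rx":0,"ry":0,"rz":0},{"claw":0,"x":0,"y":0,"z":0.09,"rx":0,"ry":0,"rz":0},{"claw":0,"x":0,"y":0,"z":0.09,"rx":0,"ry":0,"rz":0}]' 30
```

```text
time_s: 22.85
tool_pos: [0.453, 0.3329, 0.1202]
ee_rot: [-3.135, -0.203, -0.0]
force: [-3.4, -2.3, 7.9]
opening: 0.0005
```

```bash

python3 -m inch '[{"claw":0,"x":0,"y":0,"z":0.01,"rx":0,"ry":0,"rz":0},{"claw":0,"x":0,"y":0,"z":0.02,"rx":0,"ry":0,"rz":0},{"claw":0,"x":0,"y":0,"z":0.03,"rx":0,"ry":0,"rz":0},{"claw":0,"x":0,"y":0,"z":0.03,"rx":0,"ry":0,"rz":0},{"claw":0,"x":0,"y":0,"z":0.03,"rx":0,"ry":0,"rz":0}]' 30
python3 - <<'E'
from h import *
for n in('wrist',): c=cam(n,n+'e')
E
```

```text
time_s: 23.35
tool_pos: [0.453, 0.3329, 0.1201]
ee_rot: [-3.135, -0.203, -0.0]
force: [-3.2, -1.5, 8.3]
opening: 0.0004
```

View pics/wriste.png

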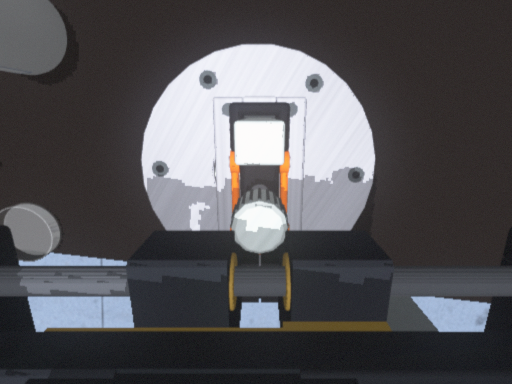

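```bash

python3 -m inch '[{"claw":0,"x":0,"y":0,"z":-0.2,"rx":0,"ry":0,"rz":0},{"claw":0,"x":0,"y":0,"z":-1,"rx":0,"ry":0,"rz":0},{"claw":0,"x":0,"y":0,"z":-3,"rx":0,"ry":0,"rz":0},{"claw":0,"x":0,"y":0,"z":-6,"rx":0,"ry":0,"rz":0},{"claw":0,"x":0,"y":0,"z":-9,"rx":0,"ry":0,"rz":0}]' 30
python3 -m inch '[{"claw":0,"x":-1,"y":0,"z":-2,"rx":0,"ry":0,"rz":0},{"claw":0,"x":-2,"y":0,"z":-4,"rx":0,"ry":0,"rz":0},{"claw":0,"x":-4,"y":0,"z":-6,"rx":0,"ry":0,"rz":0},{"claw":0,"x":-5,"y":0,"z":-6,"rx":0,"ry":0,"rz":0},{"claw":0,"x":-5,"y":0,"z":-6,"rx":0,"ry":0,"rz":0}]' 30
python3 -m inch '[{"claw":0,"x":0,"y":0,"z":0,"rx":0,"ry":0,"rz":0},{"claw":0,"x":0,"y":0,"z":0,"rx":0,"ry":0,"rz":0},{"claw":0,"x":0,"y":0,"z":0,"rx":0,"ry":0,"rz":0},{"claw":0,"x":0,"y":0,"z":0,"rx":0,"ry":0,"rz":0},{"claw":0,"x":0,"y":0,"z":0,"rx":0,"ry":0,"rz":0}]' 30
python3 - <<'E'
from h import *
for n in('wrist','side','scene'): c=cam(n,n+'f')
i=cv2.imread('pics/sidef.png')[200:290,200:290]; j=cv2.imread('pics/scenef.png')[120:210,180:270]
cv2.imwrite('pics/zf.png',np.hstack([cv2.resize(k,(400,400),interpolation=cv2.INTER_CUBIC) for k in(i,j)]))
w=imaging.camera('wrist'); u=np.array([.9917,.1288]); p=np.array([.4822,.3366])
def P(x,y,z): q=p+u*x+np.array([-.1288,.9917])*y; return np.round(proj(w,(*q,z)),1)
print('col',P(.03,0,.164),'knob',P(0,0,.1615))
for a in(0,.3,.5,.6):
    th=.6-a
    for d in (34.5,54.5):
        x=.0145-d/1e3*np.cos(th)+.003*np.sin(th)*1; z=.1035+d/1e3*np.sin(th)+.003*np.cos(th); print(a,d,P(x,.017,z),P(x,-.017,z))
i=cv2.imread('pics/wristf.png')
cv2.imwrite('pics/wf.png',cv2.resize(i[60:260,160:360],None,fx=3,fy=3,interpolation=cv2.INTER_CUBIC))
E
```

```text
time_s: 23.9
tool_pos: [0.4527, 0.3326, 0.21]
ee_rot: [3.135, 0.203, -0.002]
force: [-0.2, 0.2, 0.8]
opening: 0.0005
time_s: 24.4
tool_pos: [0.4026, 0.3264, 0.2693]
ee_rot: [-3.135, -0.204, -0.001]
force: [-0.2, 0.4, -1.0]
opening: 0.0002
time_s: 24.9
tool_pos: [0.4035, 0.3263, 0.2688]
ee_rot: [3.135, 0.202, -0.001]
force: [0.1, 0.6, 0.7]
opening: 0.0005
col [259.2  58.1] knob [259.2  99. ]
0 34.5 [241.2 114.7] [277.2 114.7]
0 54.5 [240.8 133.2] [277.6 133.2]
0.3 34.5 [241.9 120.3] [276.5 120.3]
0.3 54.5 [241.8 140.5] [276.6 140.5]
0.5 34.5 [242.3 122.1] [276.1 122.1]
0.5 54.5 [242.5 142.3] [275.9 142.3]
0.6 34.5 [242.5 122.5] [275.9 122.5]
0.6 54.5 [242.8 142.4] [275.6 142.4]
```

View pics/wf.png

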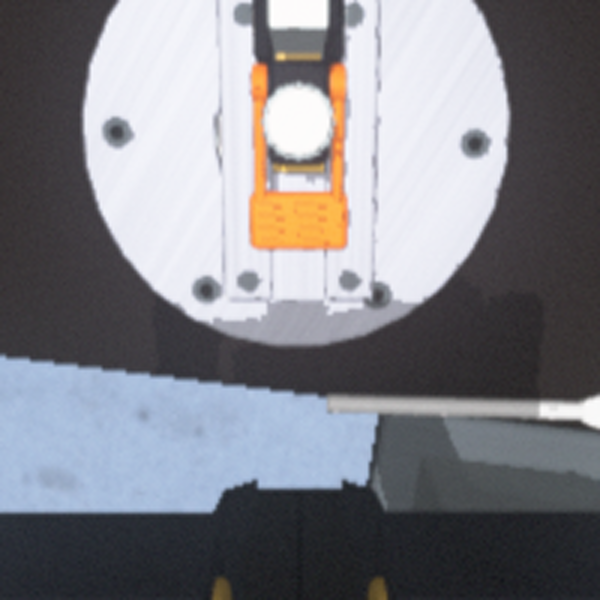

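View pics/zf.png

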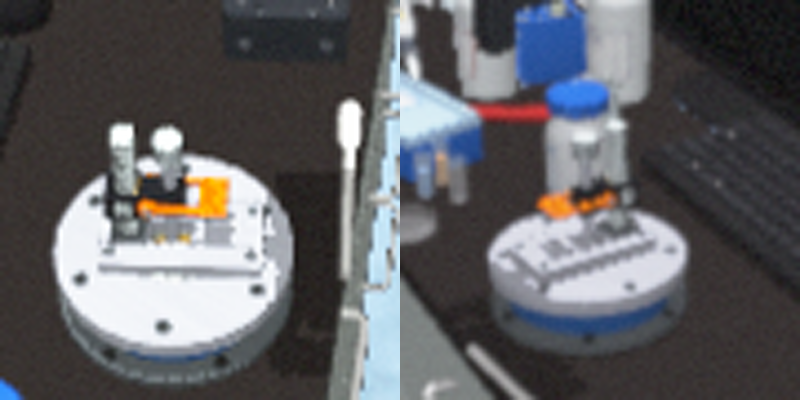

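```bash
python3 - <<'E'
from h import *
u=np.array([.9917,.1288]); p=np.array([.4822,.3366])
def P(c,x,y,z): q=p+u*x+np.array([-.1288,.9917])*y; return np.round(proj(c,(*q,z)),1)
for n,o,ofs in(('side',(200,200),400/90),('scene',(180,120),400/90)):
    c=imaging.camera(n)
    for nm,a in(('col',(.03,0,.164)),('knobtop',(0,0,.1615)),('knobtop+3mm',(0,0,.1645)),('padouter+y .6',(-.040,.017,.1065)),('padouter-y .6',(-.040,-.017,.1065)),('padouter+y .4',(.0145-.0534+.0006,.017,.1035+.0108+.003))):
        print(n,nm,(P(c,*a)-o)*ofs)
w=imaging.camera('wrist'); print(P(w,.023,0,.164),P(w,0,0,.1615))
E
```

```text
side col [116.44444444 132.88888889]
side knobtop [161.77777778 136.88888889]
side knobtop+3mm [161.33333333 133.77777778]
side padouter+y .6 [221.33333333 212.44444444]
side padouter-y .6 [224.         174.66666667]
side padouter+y .4 [218.66666667 202.22222222]
scene col [213.77777778 123.55555556]
scene knobtop [183.11111111 134.66666667]
scene knobtop+3mm [183.11111111 131.55555556]
scene padouter+y .6 [134.22222222 199.11111111]
scene padouter-y .6 [154.66666667 214.22222222]
scene padouter+y .4 [135.11111111 187.11111111]
[259.3  67.9] [259.2  99. ]
```

```bash
python3 -c "
from h import *
print(monitor.state()['force'],monitor.state()['time_s']); print(job.close_job())"
```

```text
[-0.67106141 -0.14305124 -0.09030717] 25.25
the job is handed in; nothing more can be done
None
```

I measured the bore, locked the reading and handed the job in at 25.25 s of the 54 s allowed; it returned no verdict.

- **Placing:** I carried the gauge by its column and set it on the die table. The table took the weight gradually, with no jump in force. From the pictures, the probe stood within a few millimetres of the bore's axis.
- **Probe:** I pushed the knob down with closed fingertips until it stopped. Contact built to about 12 N on the wrist, with the lever still untouched. The bore comes out about 12.5 mm deep, and an earlier estimate from the camera picture gave 12 to 13 mm.
- **Clamp:** I pressed the lever pad down until it stopped at about 8 N, with the fingertips within 0.5 mm of the height worked out for a level lever. I then drew the arm clear.

**Last checks:** The three cameras show the gauge flat on the table and the lever level. The wrist and side views fit about 0.6 rad rather than 0.4, but they cannot tell 0.5 from 0.6 well, so that rests on where the lever stopped. The knob sits at its contact height to within the pictures' resolution. The wrist force is at its zero level, and none of the moves went near the jar, calculator or bottle.

**What disagreed:**
- The first move was refused because its rows lacked some keys; nothing moved.
- The separate 4 N resistance of the clamp cam did not show above the roughly 1 N force noise before the stop.
- The knob and pad appear about 1 pixel off my predictions in the wrist and side pictures, within the calibration's accuracy.

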